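Snap the retaining clip onto the candy cutter's shaft

ROBOT

A 6-joint arm with a two-finger parallel gripper is mounted at the origin on the work surface. World frame = base frame: x ahead of the robot, y to its left, z up, the work surface at z = 0. Lengths are in mm, angles in rad, forces in N, time in s.
With the tool pointing down it reaches from about 250 to 850 mm from the base axis. Payload 12.5 kg.
Tool frame: the origin (TCP) lies at the very end of the fingers, on their centre line; the grasp point (between the pads) lies 19 mm behind it (grasp_offset is the z of the grasp point in the tool frame, in mm); z points along the fingers, y is the line along which they close (so a half turn about z gives the same grasp; the last joint's range is limited). The gripper opens to 93 mm and grips with 3 to 60 N. Pads are 15 mm wide; open, the fingers measure 128 mm over their backs; the gripper's body (75 mm by 188 mm) begins 65 mm behind the grasp point.
Start: joints at [-1.217, 0.351, 1.652, -0, 1.139, -0.085], TCP at [233.686, -497.871, 218.633] pointing down, gripper open.
Joint ranges: [-2.75, 2.75], [-0.79, 2.1], [0.01, 2.65], [-1.57, 4.71], [0.07, 3.14], [-2.87, 2.87]. Speed limits (rad/s): [2.22, 2.22, 2.79, 3.14, 3.14, 3.14].

INTERFACE

Orientations are given as a rotation vector (axis times angle).
In Python, from workcell import reach, line_to, move_joints, set_gripper, sleep, inverse_kinematics, read_camera, camera_params, PlanningError, hand_in, boxes_of, place_of, get_time_s, get_joint_positions, get_qvel, get_joint_torque, get_eef_pos, get_eef_rot, get_ft_force, get_moment, get_gripper_width, get_grip_force, grasp_offset gives the robot as it stands. Calls block until the motion is done:
- reach(position, orientation): joint-space move of the TCP to a pose.
- line_to(position, orientation=None, speed=150): straight line of the TCP; orientation=None keeps the orientation; speed is the mean speed in mm/s.
- move_joints(angles): joint-space move.
- set_gripper(opening, newtons=None): opening from 0.0 (shut) to 1.0 (fully open); newtons is the grip in N (None keeps the last); returns when the fingers have stopped.
- sleep(seconds).
- inverse_kinematics(position, orientation): joint angles nearest the present ones, or None.
- read_camera(name): name is "side" or "top"; returns (picture, depth): 400x640x3 uint8, blue, green, red; 400x640 float32, mm along the optical axis (not along the pixel's ray), 0 where there is no reading.
- camera_params(name): a dict with "camera_matrix" (3x3 intrinsics, pixels), "camera_from_world" (4x4, takes a point from world to camera coordinates). Camera axes: x right, y down, z forward; pixel columns grow to the right and rows downward; lengths in mm; the calibration is good to about 2 mm. A picture is of the moment at which its call begins. camera_params takes no time and is no camera call.
A pose or a line that the arm cannot do raises PlanningError and nothing moves.
- hand_in(): hands the job in; it is judged then, once.
Trained networks look in the newest picture that a camera, given by its name, has taken for a name from the list of things; names that differ only in an ending like _2 or _b are one class to them, and where a whole thing is asked for, a point or a joint stands for the part that bears it (a point fixed in the world has none). Each returns a list of dicts, best first, with "confidence" (0 to 1); they miss things now and then, are a little off and sometimes report something else, mostly with a low value. They report only what shows in the picture. A call takes as long as a camera call.
- boxes_of(camera, query): "bbox" ([left, top, right, bottom] in pixels, round what is visible of it).
- place_of(camera, query): "location" ([column, row] in pixels: a listed point, or the origin of a listed thing).
Readings, each from a call of its own:
- get_time_s(): time.
- get_joint_positions(): joint angles.
- get_qvel(): joint speeds.
- get_joint_torque(): joint torques, N m.
- get_eef_pos(): TCP position.
- get_eef_rot(): TCP orientation.
- get_ft_force(): force on the tool from outside, world axes, zero at the start.
- get_moment(): the same for the moment, N m.
- get_gripper_width(): opening from 0.0 (shut) to 1.0 (fully open).
- get_grip_force(): force on a finger pad.
Only numpy, scipy, OpenCV 4.12 (cv2) and the standard library are available. Lean on these libraries where they do the work, as an engineer would, in place of code of your own. Each camera call takes 0.05 s, during which the arm holds its last target. There are 200 camera calls.

TASK

Take the clip fork from its wooden board and with it push the split clip across the cutter's steel deck, mouth first, sideways onto the neck of the shaft until it snaps fully home (the shaft slides back a little in its slot before it resists). Push only with the fork, never with the fingers, and gently: never more than 20 N on the clip. Then stand the fork upright on its wooden board again, let go, and leave the other things where they are.

Things in the scene. Friction and masses are not known exactly. Their poses are not given: they have to be found in the camera images.
- fork: Clip fork, 0.22 kg, standing upright on the wooden board. Origin: underside, below the middle of the handle; z up, x towards the fork's mouth. A black upright handle 22 mm (x) by 16 mm (y), z = 10 to 100 mm, rises from a steel foot 10 mm high and 28 mm wide (x = -25 to 41 mm) that ends in a crossbar (x = 40 to 50 mm, 55 mm wide, 10 mm high) with two tangs
- fork_mouth (a point): Middle of the fork's push face (front of its crossbar), at x = 50 mm, z = 5 mm of the fork. From the crossbar's ends the two tangs, 4.5 mm wide and 10 mm high, run on to x = 64 mm; the recess between them is 46 mm wide and straddles the clip's 40 mm wide back with 3 mm to spare each side
- clip: U-shaped split clip of dark spring steel, 7 mm thick, about 40 g, lying flat on the deck. Origin: underside, on the axis of its bore; x points out of its mouth. Two sprung jaws, 36 mm over their outsides, reach to x = 11.5 mm; their round greased noses (radius 3.5 mm, at x = 7.5, y = +-9 mm) leave a gap of 11 mm, which springs open to 16 mm to pass the neck
- clip_back (a point): Middle of the clip's flat outer back face, to be pushed, at x = -20 mm, z = 3.5 mm of the clip. The back bridge is 40 mm wide, x = -20 to -8.5 mm. Passing the neck takes 5 to 10 N (more if the fork leans on the deck), most when the clip's origin is 7 to 12 mm short of the shaft axis; then it snaps on with about 0.5 mm of play, the bridge meets the neck and the push rises steeply (tens of N per mm)
- shaft: Upright steel belt-tension shaft in the flat steel deck (300 x 200 mm, top 45 mm above the table, housing behind the shaft) of a candy cutter. Origin: on its axis at the deck's top; z up, x along its slot, away from the clip's side. Neck (the groove): 16 mm diameter, 9 mm high from the deck up; above it a collar, 24 mm diameter, 13 mm high
- shaft_top (a point): Top of the shaft's collar, 22 mm above the deck. Pushed along +x the shaft slides back in its slot with a drag of about 3 N until it meets a stop; how much way is left differs each time (a few mm to 36 mm) and must be felt. Only at the stop does the clip spring on. The clip starts 55 to 105 mm away on the shaft's -x side, up to 15 mm off its x axis, mouth roughly to +x
- board: Wooden board, 170 mm (x) by 150 mm (y), 12 mm thick, fixed to the table; origin at the centre of its underside. The fork stands on it and goes back on it, anywhere, upright, with the origin within 60 mm in x and 55 mm in y of its middle
- washer: Steel washer, 24 mm diameter, 4 mm thick, lying on the deck; bystander
- nut: Small round stepped steel nut, 20 mm diameter, 14 mm high, standing on the deck; bystander
- scraper: Flat scraper with handle lying on the table; bystander
- candy_a: Candy bar 50 x 30 x 20 mm in the blue crate (170 x 150 x 50 mm, on the other side of the cutter from the wooden board); bystander
- candy_b: Another such candy bar in the blue crate; bystander
- bowl: White bowl, 100 mm across, 50 mm high, on the table's right; bystander
- bottle: Brown bottle 190 mm high, 60 mm in diameter, on the table's left; bystander
- pack: Clear pack 120 x 90 x 45 mm on the table's left; bystander

How it is judged:
By the outcome, as a careful person would: the job done as asked, in the order asked, and still so for the second after the job is handed in, with the robot touching nothing.
It also fails if it takes over 72 s, if anything falls off the work surface, if the arm or the gripper's body presses on something with over 40 N, if the wrist force passes 120 N, or if a joint passes its speed limit or range.

## Working session

There is one attempt and no reset: what is moved stays moved. The work goes in short steps, each a Python script; the robot and the scene stay as the last script left them, time stands still between calls to the robot, and variables do not carry over. Pictures are saved under pics/ and viewed, at most 13 in all, crops included, and the job is handed in when it is done.

```bash
mkdir -p pics; ls; cat > h.py <<'E'
import numpy as np, cv2
from workcell import *
from scipy.spatial.transform import Rotation as R
def cam(n):
    p=camera_params(n); return np.array(p["camera_matrix"]),np.array(p["camera_from_world"])
def onplane(n,uv,z):
    K,T=cam(n); d=T[:3,:3].T@np.linalg.inv(K)@np.array([uv[0],uv[1],1.]); c=-T[:3,:3].T@T[:3,3]
    return c+d*(z-c[2])/d[2]
def cloud(n,depth):
    K,T=cam(n); v,u=np.mgrid[0:400,0:640]
    P=np.stack([(u-K[0,2])/K[0,0]*depth,(v-K[1,2])/K[1,1]*depth,depth],-1)
    return (P-T[:3,3])@T[:3,:3]
def tri(obs):
    A=[];b=[]
    for n,uv in obs:
        K,T=cam(n); P=K@T[:3]
        for k in (0,1):
            r=uv[k]*P[2]-P[k]; s=np.linalg.norm(r[:3]); A.append(r[:3]/s); b.append(-r[3]/s)
    x,res,_,_=np.linalg.lstsq(np.array(A),np.array(b),rcond=None); return x,np.sqrt(res)
def down(yaw): # tool down, tool x axis at world yaw
    c,s=np.cos(yaw),np.sin(yaw)
    return R.from_matrix(np.array([[c,s,0],[s,-c,0],[0,0,-1]])).as_rotvec()
E
cat > a.py <<'E'
from h import *
for n in ("side","top"):
    im,d=read_camera(n); cv2.imwrite(f"pics/{n}0.png",im); np.save(f"{n}0.npy",d)
    K,T=cam(n); print(n,K.round(1).tolist(),"pos",(-T[:3,:3].T@T[:3,3]).round(0))
obs={}
for q in ["fork","fork_mouth","clip","clip_back","shaft","shaft_top","board","washer","nut"]:
    for n in ("side","top"):
        r=place_of(n,q); 
        print(q,n,[(np.round(x["location"],1).tolist(),round(x["confidence"],2)) for x in r[:3]])
        if r: obs.setdefault(q,[]).append((n,r[0]["location"]))
    if len(obs.get(q,[]))==2: x,e=tri(obs[q]); print("   ",x.round(1),e.round(1))
print(get_time_s(),get_ft_force(),grasp_offset() if callable(grasp_offset) else grasp_offset)
E
python3 a.py
```

```text
pics
side [[432.3, 0.0, 326.8], [0.0, 432.3, 205.7], [0.0, 0.0, 1.0]] pos [ 307. -966.  892.]
top [[504.3, 0.0, 314.7], [0.0, 504.3, 201.2], [0.0, 0.0, 1.0]] pos [3.300e+02 1.000e+00 1.633e+03]
fork side [([279.8, 172.6], 0.73)]
fork top [([232.4, 229.6], 0.58)]
    [476.  296.5   6.4] [7.9]
fork_mouth side [([298.4, 167.1], 0.7), ([344.9, 202.7], 0.17)]
fork_mouth top [([226.3, 215.8], 0.79)]
    [534.3 317.7   4.3] [10.8]
clip side [([315.0, 146.1], 0.59)]
clip top [([338.8, 211.5], 0.48)]
    [513.2 -40.4 309.2] [11.4]
clip_back side [([316.3, 227.6], 0.42)]
clip_back top [([344.3, 221.7], 0.53)]
    [512.7 -65.2  51.5] [7.9]
shaft side [([347.0, 220.8], 0.6), ([286.9, 173.4], 0.38)]
shaft top [([335.9, 188.7], 0.4), ([335.4, 189.0], 0.37)]
    [617.6 -37.9  33.4] [2.8]
shaft_top side [([341.7, 213.8], 0.38)]
shaft_top top [([334.8, 189.4], 0.46)]
    [606.  -33.1  60.4] [3.5]
board side [([282.9, 174.8], 0.74)]
board top [([236.8, 229.5], 0.65)]
    [480.6 282.3   5. ] [2.2]
washer side [([345.4, 203.0], 0.55)]
washer top [([313.0, 184.2], 0.39)]
    [631.8  35.6  41.3] [5.4]
nut side [([368.1, 230.7], 0.53), ([271.6, 141.3], 0.52)]
nut top [([343.2, 217.0], 0.5), ([354.2, 169.4], 0.4)]
    [595.1 -81.8  30.6] [102.9]
1.0 [-0.08154084  0.10351005  0.25157063] -18.8
```

```bash
python3 - <<'E'
import cv2
a=cv2.imread("pics/top0.png");b=cv2.imread("pics/side0.png")
cv2.imwrite("pics/topc.png",cv2.resize(a[150:270,200:400],None,fx=4,fy=4,interpolation=cv2.INTER_CUBIC))
cv2.imwrite("pics/sidec.png",cv2.resize(b[120:260,240:430],None,fx=4,fy=4,interpolation=cv2.INTER_CUBIC))
E
```

```text
(no output)
```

View pics/topc.png

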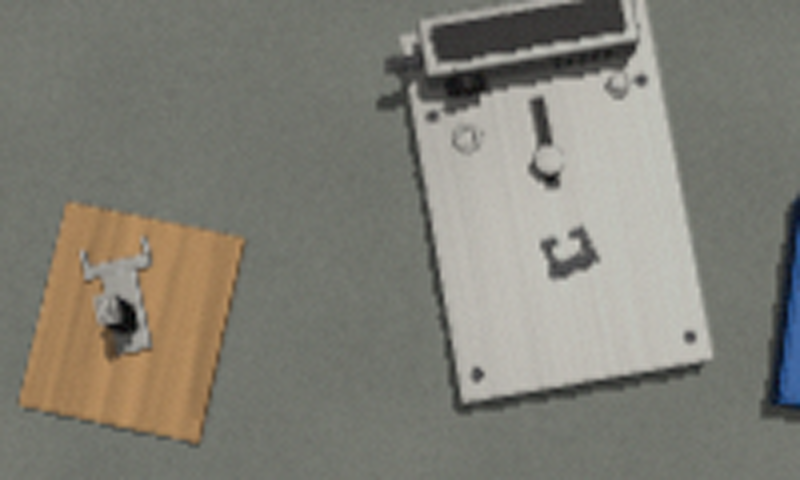

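View pics/sidec.png

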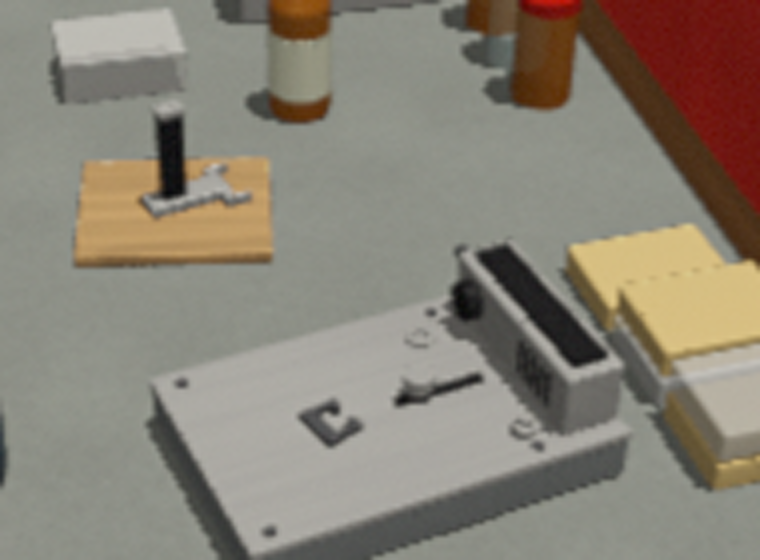

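```bash
cat > fit.py <<'E'
from h import *
from scipy.optimize import minimize
def rect(x0,x1,y0,y1): return np.array([[x0,y0],[x1,y0],[x1,y1],[x0,y1]],float)
def circ(x,y,r): t=np.linspace(0,2*np.pi,24); return np.c_[x+r*np.cos(t),y+r*np.sin(t)]
CLIP=[rect(-20,-8.5,-20,20)]+[p for s in(1,-1) for p in (rect(-9,11.5,min(s*10.5,s*18),max(s*10.5,s*18)),circ(7.5,s*9,3.5))]
FORK=[rect(-25,41,-14,14),rect(40,50,-27.5,27.5),rect(40,64,23,27.5),rect(40,64,-27.5,-23)]
def mask(n,polys,p,zs,box,S=8):
    K,T=cam(n);u0,v0,u1,v1=box; m=np.zeros(((v1-v0)*S,(u1-u0)*S),np.uint8)
    c,s=np.cos(p[2]),np.sin(p[2])
    for q in polys:
        for z in zs:
            W=np.c_[p[0]+c*q[:,0]-s*q[:,1],p[1]+s*q[:,0]+c*q[:,1],np.full(len(q),z)]
            X=(W@T[:3,:3].T+T[:3,3])@K.T; uv=X[:,:2]/X[:,2:]
            uv=(uv+.5-[u0,v0])*S-.5
            cv2.fillPoly(m,[np.round(uv*16).astype(np.int32)],255,shift=4)
    return cv2.resize(m,(u1-u0,v1-v0),interpolation=cv2.INTER_AREA)/255.
def fit(ims,polys,p0,zs,half=12,ig=None):
    """ims: list of (cam,channel image)"""
    data=[]
    for n,g in ims:
        K,T=cam(n);X=K@(T[:3,:3]@np.array([p0[0],p0[1],zs[0]])+T[:3,3]);u,v=(X[:2]/X[2]).round().astype(int)
        b=(u-half,v-half,u+half,v+half); data.append((n,b,g[b[1]:b[3],b[0]:b[2]].astype(float),None if ig is None else ig[b[1]:b[3],b[0]:b[2]]))
    def cost(p):
        c=0
        for n,b,g,k in data:
            m=cv2.GaussianBlur(mask(n,polys,p,zs,b),(0,0),.5); w=np.ones(g.size) if k is None else 1.-k.ravel()
            A=np.c_[m.ravel(),np.ones(g.size)]; x=np.linalg.lstsq(A*w[:,None],g.ravel()*w,rcond=None)[0]
            c+=np.sum(((A@x-g.ravel())*w)**2)/np.sum(((g.ravel()-np.average(g.ravel(),weights=w+1e-9))*w)**2)
        return c/len(data)
    best=min((minimize(cost,p0,method="Nelder-Mead",options=dict(initial_simplex=np.array(p0)+np.array([[0,0,0],[6*s,0,0],[0,6,0],[0,0,.25*s]]),xatol=.02,fatol=1e-5)) for s in(1,-1)),key=lambda r:r.fun)
    return best.x,best.fun
E
python3 - <<'E'
from fit import *
T=cv2.imread("pics/top0.png");S=cv2.imread("pics/side0.png")
gT=cv2.cvtColor(T,6);gS=cv2.cvtColor(S,6)
c0=onplane("top",(342.5,213),50);print(c0)
p0=[c0[0],c0[1],.2]
zs=np.linspace(45,52,5)
for l in ([("top",gT)],[("side",gS)],[("top",gT),("side",gS)]): print("clip",[np.round(v,3) for v in fit(l,CLIP,p0,zs)])
f0=onplane("top",(230,229),20)
sat=T.astype(int); ch=(sat[:,:,2]-sat[:,:,0])
sS=S.astype(int);chS=sS[:,:,2]-sS[:,:,0]
ig=(gT<60)
p0=[f0[0],f0[1],.25]
print("fork top",fit([("top",ch)],FORK,p0,np.linspace(12,22,5),17,ig*1.))
print("fork side",fit([("side",chS)],FORK,p0,np.linspace(12,22,5),22,(gS<60)*1.))
# deck: depth heights
P=cloud("top",np.load("top0.npy"))
for nm,(r0,r1,c0,c1) in dict(deck=(222,232,325,360),board=(220,240,241,248),house=(155,160,315,350)).items():
    z=P[r0:r1,c0:c1,2].ravel();print(nm,np.percentile(z,[5,50,95]).round(1))
Z=P[...,2]; print("handle top",np.sort(Z[215:240,220:240].ravel())[-6:], "collar",np.sort(Z[184:196,330:343].ravel())[-8:].round(1))
# deck edges: mask by height
m=((Z>35)&(Z<56)).astype(np.uint8); m[:, :295]=0;m[:,385:]=0
k=cv2.connectedComponentsWithStats(m);i=1+np.argmax(k[2][1:,4]);pts=P[k[1]==i][:,:2].astype(np.float32)
print("deckrect",cv2.minAreaRect(pts))
m=((ch>40)).astype(np.uint8); m[:,:200]=0;m[:,265:]=0
k=cv2.connectedComponentsWithStats(m);i=1+np.argmax(k[2][1:,4]);vu=np.argwhere(k[1]==i)
bp=np.array([onplane("top",(b,a),12)[:2] for a,b in vu],np.float32);print("board",cv2.minAreaRect(bp))
for n,c in (("top",[(337,190),(335.3,188.8)]),): 
    for q in c: print("shaft top",onplane(n,q,67))
# slot dark pixels
d=np.argwhere((gT[170:183,325:345]<90)); 
w=np.array([onplane("top",(b+325,a+170),45)[:2] for a,b in d]); print(w.round(0).tolist()); 
print(np.array2string(gT[172:200,328:346]))
E
```

```text
[534.84928002 -58.68430928  50.        ]
clip [array([ 5.39885e+02, -5.48340e+01,  3.98000e-01]), np.float64(0.044)]
clip [array([ 5.4217e+02, -5.4715e+01,  3.8200e-01]), np.float64(0.053)]
clip [array([ 5.41035e+02, -5.49450e+01,  3.88000e-01]), np.float64(0.073)]
fork top (array([4.79583391e+02, 2.97591593e+02, 2.19548372e-01]), np.float64(0.12606534204665176))
fork side (array([4.82614957e+02, 2.99272001e+02, 2.42573426e-01]), np.float64(0.9350845349459023))
deck [39.2 45.6 51.7]
board [ 6.6 11.8 17.8]
house [ 97.6 103.8 108.9]
handle top [ 116.07251356  116.51279953  116.73033816  117.00445049  119.11549215
 1633.32650136] collar [71.  71.1 71.5 71.7 71.8 73.5 74.2 77.3]
deckrect ((580.38232421875, -44.618194580078125), (298.3578186035156, 200.4130859375), 10.615521430969238)Traceback (most recent call last):
  File "<stdin>", line 26, in <module>
  File "h.py", line 7, in onplane
    K,T=cam(n); d=T[:3,:3].T@np.linalg.inv(K)@np.array([uv[0],uv[1],1.]); c=-T[:3,:3].T@T[:3,3]
        ~~~^^^
  File "h.py", line 5, in cam
    p=camera_params(n); return np.array(p["camera_matrix"]),np.array(p["camera_from_world"])
ValueError: time passes only in moves, steps and waits
```

```bash
python3 - <<'E'
s=open('h.py').read()
s=s.replace("def cam(n):\n","import functools\n@functools.lru_cache(None)\ndef cam(n):\n");open('h.py','w').write(s)
E
python3 - <<'E'
from fit import *
T=cv2.imread("pics/top0.png");S=cv2.imread("pics/side0.png")
gT=cv2.cvtColor(T,6);gS=cv2.cvtColor(S,6)
sat=T.astype(int); ch=(sat[:,:,2]-sat[:,:,0])
m=((ch>40)).astype(np.uint8); m[:,:200]=0;m[:,265:]=0
k=cv2.connectedComponentsWithStats(m);i=1+np.argmax(k[2][1:,4]);vu=np.argwhere(k[1]==i)
bp=np.array([onplane("top",(b,a),12)[:2] for a,b in vu],np.float32);print("board",cv2.minAreaRect(bp))
# deck sides: subpixel edge fit
for n,g in(("top",gT),("side",gS)):
    d=np.array([onplane(n,q,45)[:2] for q in ([(315,251),(377,239)] if n=="top" else [])]); print(d)
for n,q in (("top",(337,190)),("top",(335.3,188.8)),("side",(345,216))): print("collar",n,onplane(n,q,67))
print(gT[172:200,328:346]); print(gS[208:226,336:364])
for n in("top","side"):
    print(n,"px->xy",[onplane(n,q,45)[:2].round(1).tolist() for q in ([(328,172),(345,199)] if n=="top" else [(336,208),(363,225)])])
# yaw of deck: fit rectangle of deck front half
DECK=[rect(-150,150,-100,100)]
ig=np.zeros(gT.shape);ig[:185]=1
for l in([("top",gT)],): print("deck",fit(l,DECK,[580,-44.6,.17],np.array([45.]),60,ig))
E
```

```text
board ((1216.025390625, 326.67620849609375), (129.67727661132812, 225.96917724609375), 0.3909454643726349)
[[ 414.13939184   26.57202154]
 [ 454.4999098  -167.80454014]]
[]
collar top [605.47207662 -40.24319109  67.        ]
collar top [609.24616877 -34.85600699  67.        ]
collar side [607.69982161 -52.37291049  67.        ]
[[179 180 179 180 180 182 181 184 182 178 183 181 181 184 186 186 183 187]
 [179 181 181 181 180 172 168 164 181 179 185 180 183 185 186 185 185 188]
 [179 181 179 181 163 133 107 105 170 182 183 182 181 184 189 186 187 189]
 [179 177 181 181 122  69  56  57 158 180 180 183 182 186 188 188 185 187]
 [180 182 183 184 137  77  59  58 129 176 182 183 182 183 187 188 185 187]
 [181 178 181 182 143  84  61  58 109 173 181 184 183 183 185 187 185 186]
 [182 180 181 182 167  95  59  56 103 172 182 183 183 183 186 188 188 186]
 [180 180 181 182 184 107  61  58  78 169 182 185 181 184 184 187 188 187]
 [182 181 179 182 183 124  68  60  56 159 179 185 182 185 185 189 189 189]
 [185 181 180 182 186 138  77  58  60 130 175 181 182 183 183 186 189 187]
 [181 182 178 184 18
[... 2924 characters left out ...]
6
  166 168 168 168 169 167 168 168 168 169]
 [169 169 162 158 159 162 166 167 166 168 167 168 167 168 167 168 168 168
  168 169 168 169 169 167 168 169 168 170]
 [168 166 166 167 167 168 168 167 167 168 167 167 167 169 168 169 169 169
  168 168 169 169 169 169 169 169 167 167]
 [168 167 167 168 168 168 168 168 168 168 169 169 169 169 169 169 168 169
  170 169 169 170 170 168 169 167 167 167]
 [166 168 167 168 167 168 169 168 170 170 168 168 168 169 169 170 169 169
  169 170 169 168 168 168 168 168 169 167]]
top px->xy [[667.7, -11.4], [580.6, -66.5]]
side px->xy [[599.4, 14.7], [655.8, -79.3]]
deck (array([ 5.83833497e+02, -4.53487726e+01,  1.85371204e-01]), np.float64(0.20181237034786328))
```

```bash
cat > plan.py <<'E'
from fit import *
F=np.array([480.5,298.,.225]); C=np.array([541.,-54.9,.388]); ZB=12.
G=42-18.8 # fork height of TCP above underside
E
python3 - <<'E'
from plan import *
a,b=onplane("top",(335.45,183),45),onplane("top",(333.8,175),45)
print("slot",a,b,np.arctan2(*(b-a)[[1,0]]))
s=onplane("top",(336.7,189.2),67);print("collar",s)
u=np.array([np.cos(.1854),np.sin(.1854)]);n=np.array([-u[1],u[0]])
print("lat slot",n@a[:2],n@b[:2],"collar",n@s[:2],"side collar",[onplane("side",q,67).round(1) for q in((343.7,213.5),(341.7,213.8))])
# slot centreline in side view: rows at cols
for q in((350,215.3),(357,213.8),(353,215.3)): p=onplane("side",q,45);print("side slot",p.round(1),n@p[:2])
print("clip along/lat rel shaft",u@(C[:2]-s[:2]),n@(C[:2]-s[:2]))
print(get_joint_positions(),get_time_s())
for nm,p,z,y in (("pick",F,ZB+G,F[2]),("push0",C,46+G,C[2]),("push1",[*s[:2],0],46+G,.1854)):
    for k in range(4):
        q=inverse_kinematics([p[0],p[1],z],down(y+k*np.pi/2)); print(nm,k,None if q is None else np.round(q,2))
E
```

```text
slot [632.03511542 -35.66547279  45.        ] [658.09377058 -30.14149816  45.        ] 0.20889004385830803
collar [608.01974727 -39.27692927  67.        ]
lat slot -151.56341841370667 -150.93775488677576 collar -150.68599829200417 side collar [array([607.1, -40.6,  67. ]), array([601. , -40.6,  67. ])]
side slot [631.3 -28.4  45. ] -144.29713609815798
side slot [653.9 -26.7  45. ] -146.76101966813943
side slot [640.1 -30.5  45. ] -147.99351983503763
clip along/lat rel shaft -68.75115467925977 -3.0009321611996507
[-1.21660263e+00  3.50731037e-01  1.65180764e+00 -9.74881670e-06
  1.13911148e+00 -8.45921478e-02] 1.0
pick 0 [ 0.47  0.63  1.74 -0.    0.78  1.82]
pick 1 [0.47 0.63 1.74 0.   0.78 0.25]
pick 2 [ 0.47  0.63  1.74 -0.    0.78 -1.32]
pick 3 None
push0 0 [-0.19  0.54  1.79  0.    0.82  1.  ]
push0 1 [-0.19  0.54  1.79 -0.    0.82 -0.57]
push0 2 [-0.19  0.54  1.79 -0.    0.82 -2.15]
push0 3 [-0.19  0.54  1.79 -0.    0.82  2.57]
push1 0 [-0.14  0.64  1.6  -0.    0.9   1.24]
push1 1 [-0.14  0.64  1.6  -0.    0.9  -0.33]
push1 2 [-0.14  0.64  1.6  -0.    0.9  -1.9 ]
push1 3 [-0.14  0.64  1.6  -0.    0.9   2.82]
```

```bash
python3 - <<'E'
from plan import *
x,y,a=F; z=ZB+G
set_gripper(0.6,5)
reach([x,y,200],down(a)); line_to([x,y,z],speed=150)
set_gripper(0,5); print("yclose",np.array(get_gripper_width())*93,get_grip_force(),get_eef_pos(),get_time_s())
set_gripper(0.6)
read_camera("top"); im,d=read_camera("top"); cv2.imwrite("pics/t1.png",im)
line_to([x,y,145],speed=200); reach([x,y,145],down(a+np.pi/2)); line_to([x,y,z],speed=150)
set_gripper(0,50); print("xclose",np.array(get_gripper_width())*93,get_grip_force(),get_eef_pos(),get_ft_force(),get_time_s())
line_to([x,y,z+80],speed=100); print(get_gripper_width()*93,get_ft_force(),get_moment(),get_time_s())
im,d=read_camera("side"); cv2.imwrite("pics/s1.png",cv2.resize(im[100:220,220:380],None,fx=4,fy=4,interpolation=2))
E
```

```text
yclose 16.187187512182824 4.98613715171814 [480.50251941 298.00548339  35.22941069] 6.6667
xclose 21.833743383390022 50.000048875808716 [480.78123677 298.11146598  35.44084997] [1.08346218 0.58678889 1.34148299] 11.2
21.915331014128146 [ 1.66723178 -0.0478961  -2.22709055] [-0.0599276  -0.05877112  0.03780803] 12.15
```

View pics/s1.png

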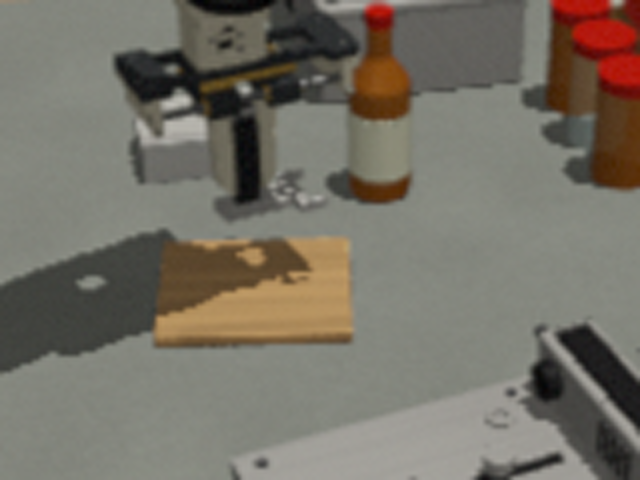

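```bash
cat >> plan.py <<'E'
def tcp(p,z): return [p[0],p[1],z+G]   # fork pose (x,y,yaw), underside z
def rel(base,dx,dy=0):
    c,s=np.cos(base[2]),np.sin(base[2]); return np.array([base[0]+c*dx-s*dy,base[1]+s*dx+c*dy,base[2]])
def ori(yaw): return down(yaw+np.pi/2)
E
python3 - <<'E'
from plan import *
p=rel(C,-100)
reach(tcp(p,92),ori(p[2])); line_to(tcp(p,50),speed=120); sleep(.2)
f0=np.mean([get_ft_force() for _ in range(5)],0); print(f0,get_time_s())
for z in np.arange(48,42.9,-.5):
    line_to(tcp(p,z),speed=20); f=get_ft_force()-f0
    if f[2]>2: break
print("touch",z,f,get_eef_pos(),get_time_s())
line_to(tcp(p,z+1.2),speed=20)
T,_=read_camera("top");S,_=read_camera("side");cv2.imwrite("pics/t2.png",T);cv2.imwrite("pics/sd2.png",S)
cv2.imwrite("pics/s2.png",cv2.resize(S[190:260,280:380],None,fx=6,fy=6,interpolation=2))
cv2.imwrite("pics/t2c.png",cv2.resize(T[180:250,290:390],None,fx=6,fy=6,interpolation=2))
print(get_time_s())
E
```

```text
[ 0.73973282  0.58545607 -2.64116056] 14.3583
touch 45.0 [-2.71820635 -0.44370159  5.3731964 ] [448.50344751 -92.78562915  68.37151367] 16.1083
16.4583
```

View pics/s2.png

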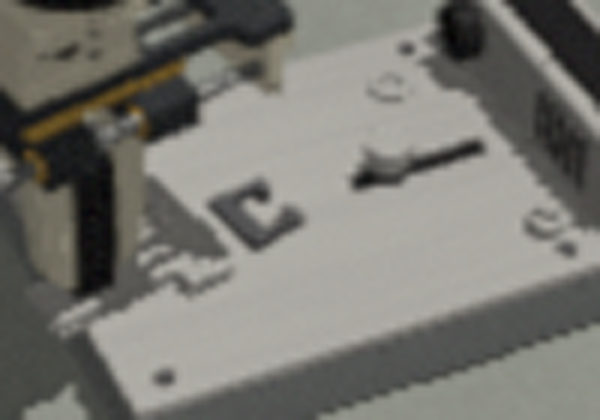

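View pics/t2c.png

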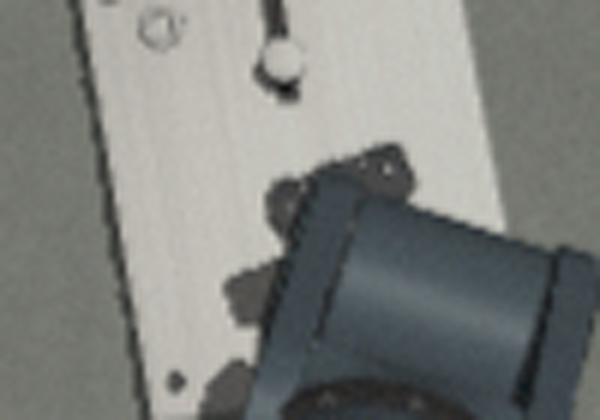

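```bash
python3 - <<'E'
from plan import *
S=cv2.imread("pics/sd2.png"); k=8; b=(290,205,360,260)
I=cv2.resize(S[b[1]:b[3],b[0]:b[2]],None,fx=k,fy=k,interpolation=2); K,T=cam("side")
def dr(polys,p,z,col):
    for q in polys:
        W=np.array([[*rel(p,*r)[:2],z] for r in q]);X=(W@T[:3,:3].T+T[:3,3])@K.T;uv=(X[:,:2]/X[:,2:]+.5-[b[0],b[1]])*k
        cv2.polylines(I,[uv.round().astype(int)],True,col,1)
dr(CLIP,C,52,(0,0,255)); dr(FORK,rel(C,-100),56,(0,160,0))
cv2.imwrite("pics/o2.png",I)
E
```

```text
(no output)
```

View pics/o2.png

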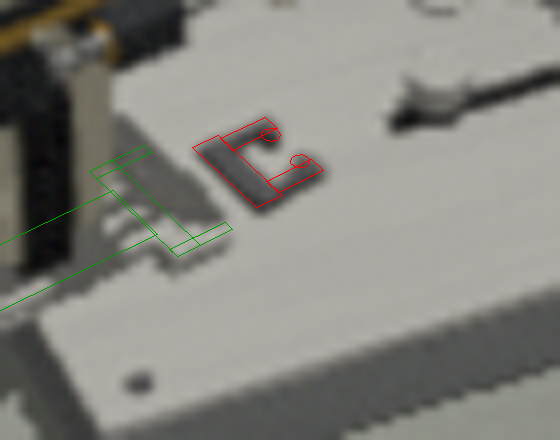

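```bash
python3 - <<'E'
from plan import *
S=cv2.imread("pics/sd2.png"); k=16; b=(288,216,332,246)
I=S[b[1]:b[3],b[0]:b[2]]; g=cv2.cvtColor(I,6); print(g[4:26,6:36])
I=cv2.resize(I,None,fx=k,fy=k,interpolation=0);I=cv2.convertScaleAbs(I,alpha=1.3); K,T=cam("side")
def dr(polys,p,z,col):
    for q in polys:
        W=np.array([[*rel(p,*r)[:2],z] for r in q]);X=(W@T[:3,:3].T+T[:3,3])@K.T;uv=(X[:,:2]/X[:,2:]+.5-[b[0],b[1]])*k
        cv2.polylines(I,[uv.round().astype(int)],True,col,1)
dr(CLIP,[542.2,-54.7,.382],52,(0,0,255)); dr(FORK,rel(C,-100),56.2,(0,160,0)); dr(FORK,rel(C,-100),46.2,(255,0,0))
cv2.imwrite("pics/o3.png",I)
E
```

```text
[[ 17  19  14  12  29  90 109 109 110 107  95  91 116 157 172 172 171 172
  171 172 172 172 174 175 173 170 155 134 111 103]
 [ 16  18  17  12  28  79 105 110 109 104  94  86  89 115 157 171 173 173
  174 172 173 172 171 162 150 129 106  86  65  73]
 [ 15  14  17   7  23  76 105 112 111 106  94  88  86  90 117 158 171 173
  173 174 171 154 130 115 103  84  65  70  59  46]
 [ 15  17  18  13  26  76 104 109 110 107  93  88  89  92  91 116 160 173
  175 172 144 108  91  86  82  71 101 144 125  86]
 [ 15  13  22  16  27  74 103 111 110 107  83  82  89  92  86  90 117 158
  174 173 132  76  74  84  83  83 119 163 170 164]
 [ 10   9  14  17  27  74 105 109 109 105  86  89  91  92  85  87  93 118
  159 172 165 119  69  73  83  86  98 136 166 174]
 [ 15  24  16  15  25  77 104 110 113 124 108  86  86  98  94  90  89  92
  113 127 159 165 123  69  77  83  85  97 126 161]
 [ 15  16  21  16  24  74 103 108 112 128 115  97  84  90  90  89  89  89
   90  94 119 160 163 122  71  74  83  84  94 124]
 [ 17  20  19  14  21  65  99 110 111 133 148 121  93  85  88  92  90  89
   89  87  93 118 161 164 
[... 950 characters left out ...]
127 114 107  91 101 143
  169 148 123 115 112 112 149 169 171 172 171 171]
 [ 12  15  20  30  44  78  87  88  88  85  84  95 107 127 149 119  84 102
  124 114 103 110 146 161 169 172 173 171 171 171]
 [ 20  31  45  73  80  84  88  84  85  86  91 104 146 163 168 132  97 105
  114 112 147 162 169 174 172 171 172 171 170 168]
 [ 64  88  86  86  92  87  85  84  98 102 143 159 166 172 171 165 158 132
  148 163 168 173 173 171 170 169 169 169 169 168]
 [144 158 127  91  85  83  83  98 145 159 168 172 171 173 173 172 173 165
  167 171 172 171 169 168 169 169 168 168 169 170]
 [154 134 103  84  92  97 104 144 167 172 173 173 172 172 173 171 172 170
  171 170 168 168 170 168 170 169 169 170 171 169]]
```

View pics/o3.png

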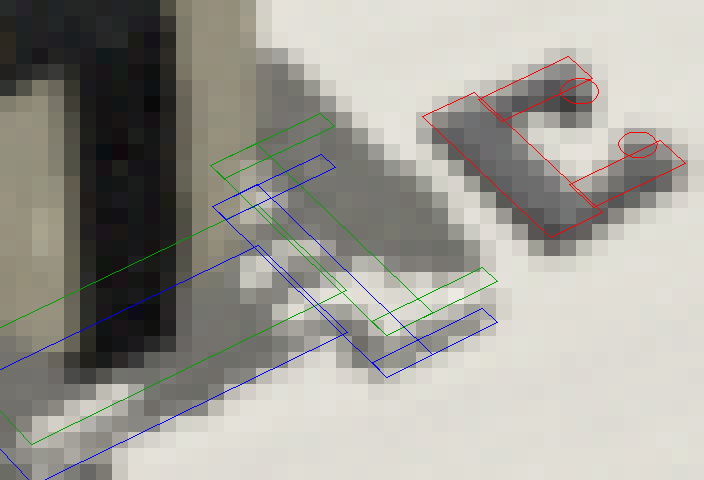

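```bash
cat >> plan.py <<'E'
SH=np.array([608.,-39.5,.188]); ZF=46.0
def fpush(f0,yaw): f=np.array(get_ft_force())-f0; return -(f[0]*np.cos(yaw)+f[1]*np.sin(yaw)),f
E
python3 - <<'E'
from plan import *
p=rel(C,-100); line_to(tcp(p,ZF),speed=30); sleep(.15)
f0=np.mean([get_ft_force() for _ in range(5)],0); np.save("f0.npy",f0)
for d in (-92,-84,-77,-71,-69):
    q=rel(C,d); line_to(tcp(q,ZF),speed=50); F,f=fpush(f0,C[2]); print(d,F.round(2),f.round(2))
    if F>4: raise SystemExit("force")
c,s=np.cos(SH[2]),np.sin(SH[2]); d=C[:2]-SH[:2]; al,la=c*d[0]+s*d[1],-s*d[0]+c*d[1]; print(al,la)
for t in np.linspace(0.1,1,7):
    w=rel(SH,al+1+t*(-32-al-1),la*(1-min(1,1.3*t))); w[2]=C[2]+(SH[2]-C[2])*min(1,1.3*t)
    q=rel(w,-70); line_to(tcp(q,ZF),ori(q[2]),speed=40); F,f=fpush(f0,q[2]); print(t.round(2),F.round(2),f.round(2))
    if F>4: break
S,_=read_camera("side"); cv2.imwrite("pics/sd3.png",S); print(get_time_s())
k=12; b=(310,196,370,242); I=cv2.resize(S[b[1]:b[3],b[0]:b[2]],None,fx=k,fy=k,interpolation=0)
K,T=cam("side")
def dr(polys,p,z,col):
    for q in polys:
        W=np.array([[*rel(p,*r)[:2],z] for r in q]);X=(W@T[:3,:3].T+T[:3,3])@K.T;uv=(X[:,:2]/X[:,2:]+.5-[b[0],b[1]])*k
        cv2.polylines(I,[uv.round().astype(int)],True,col,1)
dr(CLIP,w,52,(0,0,255)); dr(FORK,q,56,(0,160,0)); dr([circ(0,0,12)],SH,67,(255,0,0))
cv2.imwrite("pics/o4.png",I)
E
```

```text
-92 0.16 [-0.24  0.17 -0.15]
-84 0.17 [-0.12 -0.16  0.37]
-77 -0.29 [0.23 0.22 0.65]
-71 0.35 [-0.5   0.29  0.74]
-69 -0.11 [-0.21  0.8   0.97]
-68.6976346948972 -2.606719648610948
0.1 0.1 [-0.37  0.7   0.81]
0.25 -0.41 [0.37 0.19 0.58]
0.4 0.21 [-0.3   0.28  0.96]
0.55 0.05 [-0.09  0.15  0.11]
0.7 0.73 [-0.86  0.55  0.85]
0.85 0.87 [-1.03  0.76  0.7 ]
1.0 0.23 [-0.3   0.36  0.96]
20.3667
```

View pics/o4.png

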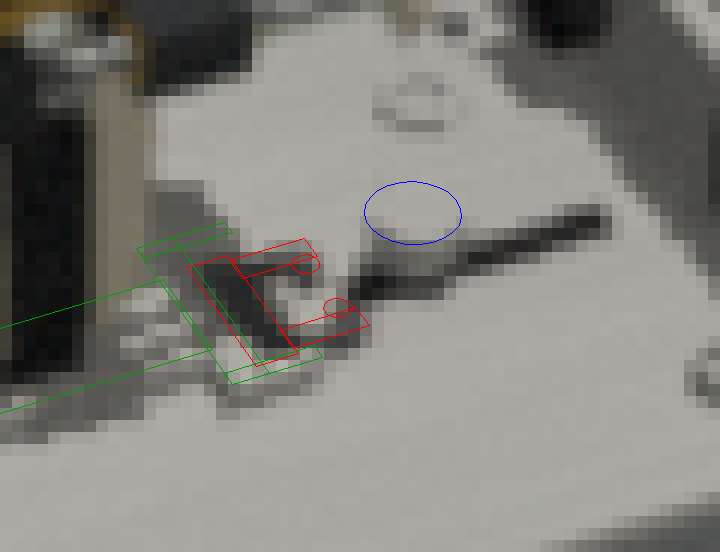

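```bash
cat > push.py <<'E'
from plan import *
f0=np.load("f0.npy"); x=-32.; log=[]; peak=0; snapped=False; F=0; lowc=0; t0=get_time_s()
while x<45:
    st=2. if F<2 and x<-18 else 1.5 if F<4.2 and not snapped else .4 if not snapped else .25
    x+=st; q=rel(rel(SH,x),-70); line_to(tcp(q,ZF),speed=25)
    F,f=fpush(f0,SH[2]); log.append((round(x,2),round(float(F),1),round(float(f[2]),1)))
    peak=max(peak,F)
    if not snapped and peak>5 and F<peak-3: snapped=True; xs=x
    if F>(8 if snapped else 15): break
    if get_time_s()>52: break
print(log); print("snapped",snapped,"peak",peak,get_time_s(),get_gripper_width()*93, get_eef_pos(),get_ft_force()-f0)
E
python3 push.py
```

```text
[(-30.0, 0.1, -0.2), (-28.0, -0.1, 1.4), (-26.0, 0.1, 1.6), (-24.0, -0.1, 0.6), (-22.0, 0.1, 1.0), (-20.0, 0.5, 0.9), (-18.0, 1.0, 0.5), (-16.5, 0.6, 1.4), (-15.0, -0.3, 0.7), (-13.5, 0.5, 0.7), (-12.0, 1.1, 1.0), (-10.5, 2.2, 0.2), (-9.0, 2.3, 0.8), (-7.5, 2.0, 0.7), (-6.0, 2.0, 0.3), (-4.5, 2.5, -0.0), (-3.0, 1.5, 0.1), (-1.5, 2.0, -0.0), (0.0, 1.9, -0.1), (1.5, 1.7, 1.0), (3.0, 2.4, 0.4), (4.5, 1.7, 1.1), (6.0, 1.4, 0.0), (7.5, 1.4, 0.3), (9.0, 2.2, 0.3), (10.5, 1.3, 0.4), (12.0, 2.9, 0.2), (13.5, 1.4, -0.6), (15.0, 2.6, -0.5), (16.5, 1.2, 0.3), (18.0, 1.8, 0.3), (19.5, 1.4, 0.0), (21.0, 2.5, 0.4), (22.5, 1.9, -0.5), (24.0, 2.3, -0.3), (25.5, 3.1, -0.2), (27.0, 2.6, 1.0), (28.5, -0.4, 0.2), (30.0, -0.1, 0.9), (31.5, 0.2, -0.1), (33.0, -0.4, 0.9), (34.5, 0.3, -0.5), (36.0, -0.4, 0.9), (37.5, -0.1, 0.9), (39.0, 6.1, 3.9), (39.4, 7.5, 4.6), (39.8, 9.2, 5.2), (40.2, 10.9, 5.7), (40.6, 12.2, 5.9), (41.0, 14.2, 9.2), (41.4, 17.1, 11.2)]
snapped False peak 17.058034028067514 33.1167 21.68529968473353 [576.99466847 -45.23471789  68.83925111] [-16.58047107  -4.11842511  11.16463873]
```

```bash
python3 - <<'E'
from plan import *
q=rel(rel(SH,38),-70); line_to(tcp(q,ZF),speed=25)
f0=np.load("f0.npy"); print(fpush(f0,SH[2]))
S,_=read_camera("side"); T_,_=read_camera("top");cv2.imwrite("pics/sd4.png",S);cv2.imwrite("pics/t4.png",T_); print(get_time_s())
k=10; b=(325,185,385,240); I=cv2.resize(S[b[1]:b[3],b[0]:b[2]],None,fx=k,fy=k,interpolation=0)
K,T=cam("side"); p=rel(q,0)
for q2 in FORK:
    W=np.array([[*rel(p,*r)[:2],56] for r in q2]);X=(W@T[:3,:3].T+T[:3,3])@K.T;uv=(X[:,:2]/X[:,2:]+.5-[b[0],b[1]])*k
    cv2.polylines(I,[uv.round().astype(int)],True,(0,160,0),1)
cv2.imwrite("pics/o5.png",I)
E
```

```text
(np.float64(3.345136371952124), array([-3.2593096 , -0.76650645,  1.66304336]))
33.5
```

View pics/o5.png

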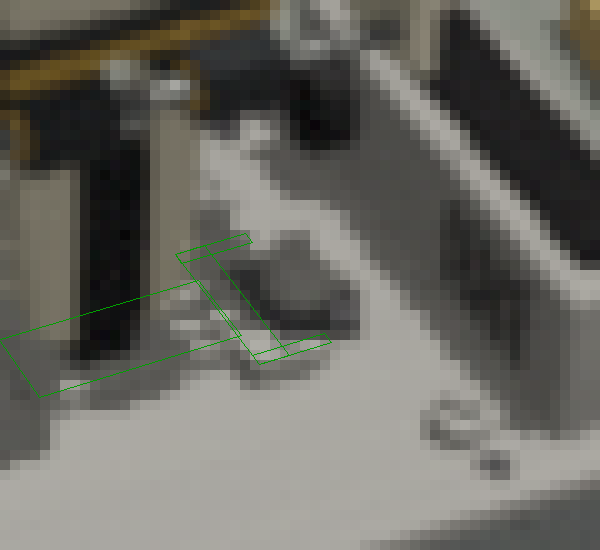

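```bash
python3 - <<'E'
from plan import *
q=rel(rel(SH,38-35),-70); line_to(tcp(q,ZF),speed=60)
q=rel(rel(SH,38-130),-70); line_to(tcp(q,110),speed=150)
S,_=read_camera("side"); T_,_=read_camera("top");cv2.imwrite("pics/sd5.png",S);cv2.imwrite("pics/t5.png",T_); print(get_time_s())
for n in("side","top"):
    print(n,[(np.round(x["location"],1).tolist(),round(x["confidence"],2),onplane(n,x["location"],z).round(1)[:2]) for Q,z in (("shaft_top",67),("clip_back",48.5),("clip",45)) for x in place_of(n,Q)[:2]])
A=cv2.resize(S[185:235,325:380],None,fx=7,fy=7,interpolation=2); B=cv2.resize(T_[155:205,305:360],None,fx=7,fy=7,interpolation=2)
cv2.imwrite("pics/o6.png",np.hstack([A,B]))
E
```

```text
35.25
side [([350.9, 206.5], 0.42, array([637.2, -14.4])), ([346.0, 217.3], 0.46, array([615.7, -38.3])), ([367.8, 231.0], 0.35, array([ 659.8, -110.8])), ([353.7, 214.2], 0.62, array([643.6, -26.1])), ([321.8, 296.0], 0.16, array([ 475.6, -304.8]))]
top [([333.3, 177.4], 0.61, array([645.8, -28.2])), ([353.5, 168.4], 0.67, array([679.7, -93. ])), ([336.2, 187.0], 0.38, array([618.4, -38.1])), ([337.4, 181.0], 0.53, array([638.6, -41.9]))]
```

View pics/o6.png

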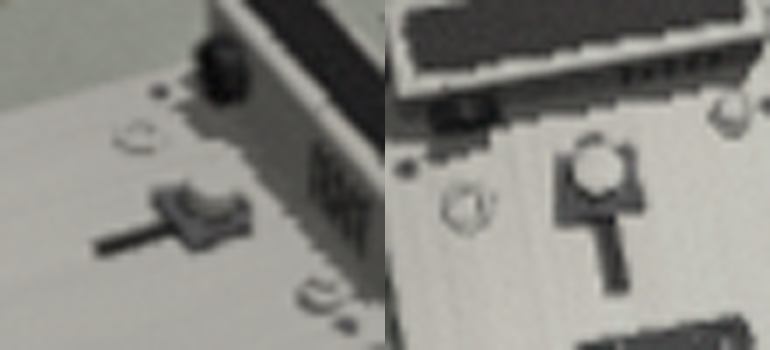

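```bash
python3 - <<'E'
from fit import *
u=np.array([np.cos(.188),np.sin(.188)])
g={n:cv2.cvtColor(cv2.imread(f),6) for n,f in(("top","pics/t5.png"),("side","pics/sd5.png"))}
K={}
print(g["top"][171:189,325:344])
print(g["side"][203:222,343:364])
for n in g:
  for c0 in (645,):
    ig=np.zeros((400,640))
    Kc,T=cam(n)
    # ignore slot (shaft side) and collar
    s0=np.array([648,-33.]) 
    for P,zs in ((circ(0,0,13),np.linspace(52,68,8)),(rect(-60,-21,-7,7),[45.]),(rect(8,30,-7,7),[45.,52.])):
        ig=np.maximum(ig,mask(n,[P],[*s0,.188],zs,(0,0,640,400),4))
    r=fit([(n,g[n])],CLIP,[645,-33,.188],np.linspace(45,52,5),11,(ig>.2)*1.)
    print(n,"clip",r[0].round(2),r[1].round(3),"along",u@r[0][:2])
for n,q in (("top",(335.2,178.5)),("side",(354.6,210.5))): p=onplane(n,q,67);print(n,"collar",p,u@p[:2])
E
```

```text
[[ 74  74 117 128 129 129 127 128 128 179 185 187 183 187 184 185 190 189
  191]
 [125 126 171 184 183 183 181 184 185 186 187 186 184 186 186 187 188 190
  188]
 [181 180 185 181 184 185 185 185 178 170 170 182 183 187 185 182 185 191
  189]
 [183 180 185 185 181 185 184 167 137 110 109 159 182 185 176 182 188 192
  189]
 [183 180 183 181 182 185 184 129 104 122 127 155 164 161 138 166 184 192
  190]
 [184 180 185 185 167 172 166 145 156 178 182 186 159 105  91 124 176 192
  189]
 [188 183 185 186 132 121 118 148 171 182 184 189 190 148  96 107 174 192
  193]
 [184 181 184 184 119  88  92 162 180 182 187 188 193 185 113 114 175 188
  190]
 [187 183 182 185 110  82  65 163 181 186 190 192 192 182 114 106 175 190
  191]
 [186 185 181 188 107  76  48 150 179 183 185 189 192 170 106  97 163 184
  193]
 [185 184 183 187 103  75  63  89 147 171 181 168 166 126  86  85 128 179
  192]
 [188 184 182 183 107  76  79  61  59 116 138 100  67  98  88  83  97 172
  189]
 [187 187 184 184 110  72  83  68  65  47  56  64  75  83  85  81  87 161
  187]
 [186 185 185 185 101  79  80  79  83  66  80  
[... 1646 characters left out ...]
  83  72  71  73  76  73  59  75
  146 164 164]
 [ 81  63  48  39  40  55  61  49  70  84  84  80  71  65  67  72  75  96
  148 165 165]
 [ 37  39  57  90 107 141 153 115  66  75  74  58  64  95 121 144 153 156
  163 166 168]
 [ 91 106 140 157 157 164 167 157 114  74  73  81 113 147 160 165 168 167
  167 168 167]
 [157 157 164 166 166 166 166 167 157 140 148 154 160 166 169 169 168 167
  167 167 167]]
top clip [ 6.4266e+02 -3.2660e+01  1.7000e-01] 0.611 along 625.2284366725406
side clip [ 6.4485e+02 -3.2260e+01  1.9000e-01] 0.442 along 627.4614577540788
top collar [642.31315027 -34.24651127  67.        ] 624.5951003255947
side collar [642.50734924 -34.94555389  67.        ] 624.6552302822206
```

```bash
python3 - <<'E'
from plan import *
reach(tcp(F,95),ori(F[2])); line_to(tcp(F,15),speed=100); sleep(.2)
f0=np.mean([get_ft_force() for _ in range(5)],0)
for z in np.arange(14,10.4,-.4):
    line_to(tcp(F,z),speed=20); f=get_ft_force()-f0
    if f[2]>2: break
print("touch",z,f.round(2),get_time_s())
set_gripper(0.6,5); sleep(.2); print(get_grip_force(),get_ft_force())
line_to(tcp(F,120),speed=150); p=[400,120,330]
try: reach([380,100,300],ori(F[2]))
except PlanningError as e: print(e)
sleep(.3)
S,_=read_camera("side");T,_=read_camera("top"); cv2.imwrite("pics/sd6.png",S);cv2.imwrite("pics/t6.png",T)
print([(Q,n,[(np.round(x["location"],1).tolist(),round(x["confidence"],2)) for x in place_of(n,Q)[:1]]) for Q in("fork","fork_mouth","board") for n in ("side","top")],get_time_s())
cv2.imwrite("pics/o7.png",cv2.resize(np.hstack([S[125:245,240:400],T[160:280,190:350]]),None,fx=2.5,fy=2.5,interpolation=2))
E
```

```text
touch 11.999999999999998 [-0.94 -0.51  5.85] 39.5833
0.0 [-0.11607758  0.6969051   0.49438614]
[('fork', 'side', [([285.4, 172.7], 0.75)]), ('fork', 'top', [([232.1, 229.5], 0.75)]), ('fork_mouth', 'side', [([296.2, 165.3], 0.85)]), ('fork_mouth', 'top', [([228.5, 217.3], 0.79)]), ('board', 'side', []), ('board', 'top', [([231.2, 228.9], 0.59)])] 43.15
```

View pics/o7.png

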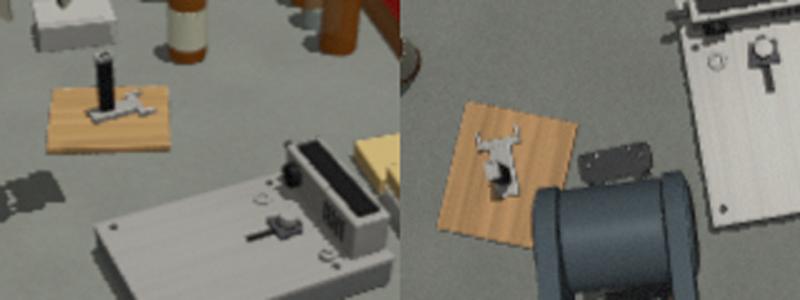

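The fork stands upright on its board, at about (105, 85) in the left half. The clip is round the shaft, at about (285, 225), and the washer and nut are where they were.

```bash
python3 -c "
from workcell import *
print(hand_in())"
```

```text
the job is handed in; nothing more can be done
None
```

I handed the job in at about 43 s. The clip sits round the shaft's neck and measures home to within about 1–3 mm in both cameras. I never caught the 5–10 N snap in the force readings, and the push peaked at about 17 N. The fork stands upright on its board, released, and the other things in the last view look unmoved.

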